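# Edge a slate serving board out over the display step

### The job

On the bakery counter, slide the dark slate serving board out over the front (customer-side) edge of the wooden display step until about a third of its length overhangs, so that a customer can pinch it and take it. Keep it lying flat on the step the whole time, leave it roughly square to the edge, and do not disturb the wooden board with the bun or the marble board with the jam jar beside it.

Things in the scene. Friction and masses are not known exactly. Their poses are not given: they have to be found in the camera images.
- slate_board: Dark grey, plain slate board with nothing on it, about 0.5 kg; 130 mm long (own x), 110 mm wide (own y), 12 mm thick; origin at the centre of its underside, x roughly out over the edge, z up. Lies loose on the step in any of three places side by side, 30 to 60 mm behind the front edge; at least 60 mm of bare step is free behind its rear (robot-side) end, where it can be pushed.
- step_edge (a point): Middle of the front top edge of the display step, a fixed brown wooden block 260 mm deep, 520 mm along the edge, 60 mm high. Axes: x square to the edge, pointing out over the drop (away from the robot, turned up to 0.12 rad), y along the edge to the left, z up. The flat top lies at this height and runs 260 mm back.
- wood_board: Light wooden board with a brown swirl bun (72 mm across, top 48 mm above the underside) fixed on it; loose on the step, to be left alone; 130 mm long (own x), 110 mm wide (own y), 12 mm thick; origin at the centre of its underside, x roughly out over the edge, z up. Boards stand about 170 mm apart along the edge, gaps 25 mm or more.
- marble_board: White marble board with a small red jam jar, black lid (52 mm across, top 72 mm above the underside), fixed on it; loose on the step, to be left alone; 130 mm long (own x), 110 mm wide (own y), 12 mm thick; origin at the centre of its underside, x roughly out over the edge, z up.
Things that resemble listed ones, but are neither listed nor needed, are in the scene too. What is shaped like the slate_board but blue or green is not meant.

How it is judged:
By the outcome, as a careful person would: the job done as asked, in the order asked, and still so for the second after the job is handed in, with the robot touching nothing.
It also fails if it takes over 32 s, if anything falls off the work surface, if the arm or the gripper's body presses on something with over 40 N, if the wrist force passes 120 N, or if a joint passes its speed limit or range.

### The arm

A 6-joint arm with a two-finger parallel gripper is mounted at the origin on the work surface. World frame = base frame: x ahead of the robot, y to its left, z up, the work surface at z = 0. Lengths are in m, angles in rad, forces in N, time in s.
With the tool pointing down it reaches from about 0.325 to 0.775 m from the base axis. Payload 5.5 kg.
Tool frame: the origin (TCP) lies between the finger pads; the fingertips stand 8 mm ahead of it and the grasp point (between the pads) lies 11 mm behind it (tcp_to_tips is the distance from the TCP to the fingertips, in m); z points along the fingers, y is the direction in which the jaws open and shut (so a half turn about z gives the same grasp; the last joint's range is limited). The gripper opens to 88 mm and grips with 3 to 60 N. Pads are 20 mm wide; open, the fingers measure 115 mm over their backs; the gripper's body (75 mm by 178 mm) begins 61 mm behind the grasp point.
Start: joints at [-1.256, 0.091, 1.231, -0, 1.82, -0.057], TCP at [0.218, -0.559, 0.231] pointing down, gripper open.
Joint ranges: [-2.87, 2.87], [-0.86, 2.18], [0.17, 2.46], [-1.51, 4.65], [0.06, 2.69], [-2.65, 2.65]. Speed limits (rad/s): [2.57, 2.57, 3.01, 3.14, 3.14, 3.14].

### API

Orientations are given as a unit quaternion [w, x, y, z].
In Python, from bench import * gives the robot as it stands. Calls block until the motion is done:
- move_to(position, orientation): joint-space move of the TCP to a pose.
- move_l(position, speed=0.15, orientation=None): straight line of the TCP; orientation=None keeps the orientation; speed is the mean speed in m/s.
- movej(angles): joint-space move.
- gripper_open() and close(): open the fingers fully, or close them until they stop; the grip force is fixed at half the most.
- hold(seconds).
- inverse_kinematics(position, orientation): joint angles nearest the present ones, or None.
- state(): the state.
- get_image(name): name is "scene" or "top" or "wrist"; returns a dict with "frame" (384x512x3 uint8, blue, green, red), "depth" (384x512 float32, m along the optical axis (not along the pixel's ray), 0 where there is no reading), "camera_matrix" (3x3 intrinsics, pixels), "k1" (the pictures are not rectified: a ray, as slopes to the right and down, at radius r is drawn at 1 + k1 r^2 times it, then the intrinsics apply), "view" (4x4, takes a point from world to camera coordinates). Camera axes: x right, y up, looking along -z (the intrinsics and any distortion apply to the point x, -y, -z); pixel columns grow to the right and rows downward; lengths in m; the calibration is good to about 2 mm. A picture is of the moment at which its call begins.
A pose or a line that the arm cannot do raises IKError and nothing moves.
- job_done(): hands the job in, once; it reports no verdict.
The state is a dict: "time": time; "joint_pos": joint angles; "dq": joint speeds; "joint_torque": joint torques, N m; "ee_pos": TCP position; "ee_rot": TCP orientation; "ft_force": force on the tool from outside, world axes, zero at the start; "moment": the same for the moment, N m; "finger_gap": finger opening in m.
Only numpy, scipy, OpenCV 4.12 (cv2) and the standard library are available. Lean on these libraries where they do the work, as an engineer would, in place of code of your own. Each camera call takes 0.05 s, during which the arm holds its last target. There are 200 camera calls.

## Working session

There is one attempt and no reset: what is moved stays moved. The work goes in short steps, each a Python script; the robot and the scene stay as the last script left them, time stands still between calls to the robot, and variables do not carry over. Pictures are saved under pics/ and viewed, about 8 in all and at most 12, crops included, and the job is handed in when it is done.

```bash
ls; mkdir -p pics; cat > h.py <<'E'
import numpy as np, cv2
from bench import *
def cloud(im):
    d=im["depth"]; K=im["camera_matrix"]; h,w=d.shape
    u,v=np.meshgrid(np.arange(w),np.arange(h))
    p=np.stack([u,v],-1).reshape(-1,1,2).astype(np.float64)
    n=cv2.undistortPoints(p,K,np.array([im["k1"],0,0,0.])).reshape(h,w,2)
    c=np.stack([n[...,0]*d,-n[...,1]*d,-d],-1)
    V=np.array(im["view"]); P=(c-V[:3,3])@V[:3,:3]
    P[d<=0]=np.nan
    return P
E
python3 - <<'E'
from h import *
for n in("top","scene"):
    im=get_image(n); cv2.imwrite(f"pics/{n}0.png",im["frame"]); np.savez(f"{n}0.npz",**{k:im[k] for k in im})
print(state())
E
```

```text
pics
{'time': 0.1, 'joint_pos': array([-1.25571060e+00,  9.17895597e-02,  1.23177760e+00, -2.37334665e-05,
        1.81980393e+00, -5.66883114e-02]), 'dq': array([-0.00012071,  0.00031948, -0.00244989,  0.00110278, -0.00019224,
       -0.00040531]), 'joint_torque': array([ 3.78364610e-03, -4.47857630e+01, -4.07570779e+01,  7.01184268e-02,
        2.84522830e-02, -9.40780433e-05]), 'ee_pos': array([ 0.21787859, -0.55876528,  0.2296095 ]), 'ee_rot': array([-8.80327808e-04,  9.82772849e-01,  1.84815410e-01, -1.25974327e-04]), 'ft_force': array([-0.01323184, -0.55981556,  0.6593525 ]), 'moment': array([ 0.02374224, -0.08267086,  0.00875745]), 'finger_gap': 0.08767006451654705}
```

View pics/top0.png

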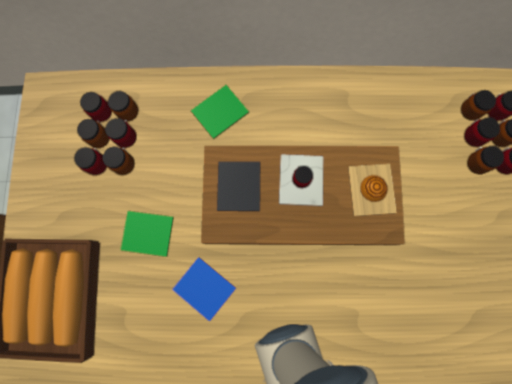

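View pics/scene0.png

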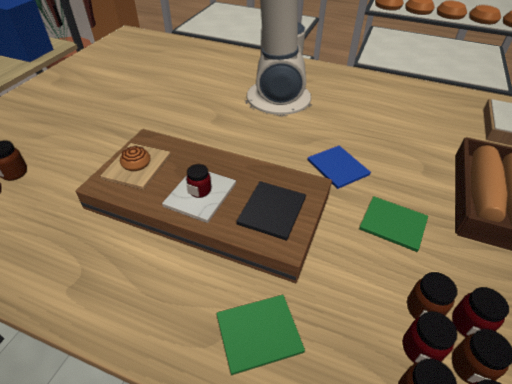

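The slate candidates in the top view are: dark grey plain at (239,186) on the step, blue at (205,289), and green at (147,233) and (220,111). Only the dark grey one on the step fits. The marble board is beside it at (301,180) and the bun board is at (373,188). Next I measure.

```bash
cat > meas.py <<'E'
from h import *
def measure(im,tag):
    P=cloud(im); f=im["frame"].astype(int); z=P[...,2]
    K=im["camera_matrix"];V=np.array(im["view"])
    top=(z>.045)&(z<.1)&(P[...,0]>.25)
    hsv=cv2.cvtColor(im["frame"],cv2.COLOR_BGR2HSV)
    def rect(m,h):
        m=cv2.morphologyEx(m.astype(np.uint8),cv2.MORPH_OPEN,np.ones((3,3)))
        cs,_=cv2.findContours(m,cv2.RETR_EXTERNAL,cv2.CHAIN_APPROX_NONE)
        c=max(cs,key=cv2.contourArea).reshape(-1,2)
        n=cv2.undistortPoints(c.reshape(-1,1,2).astype(float),K,np.array([im["k1"],0,0,0.])).reshape(-1,2)
        d=np.c_[n[:,0],-n[:,1],-np.ones(len(n))]@V[:3,:3]; o=-V[:3,:3].T@V[:3,3]
        X=(o+d*((h-o[2])/d[:,2])[:,None])[:,:2]
        (cx,cy),s,a=cv2.minAreaRect((X*1000).astype(np.float32))
        return np.array([cx,cy])/1000,s,a,cv2.boxPoints(((cx,cy),s,a)).round(1).tolist()
    step=(z>.04)&(z<.2)&(P[...,0]>.2)
    zs=np.median(z[step]); 
    sl=(hsv[...,1]<70)&(hsv[...,2]<90)&step
    ys,xs=np.where(sl)
    print(tag,"step z",zs,"slate z",np.median(z[sl]))
    print("step",rect(step,.060)); print("slate",rect(sl,.072))
    wh=(hsv[...,1]<50)&(hsv[...,2]>150)&step
    print("marble",rect(wh,.072))
if __name__=="__main__":
    im=dict(np.load("top0.npz")); im["k1"]=float(im["k1"]); measure(im,"top")
    cv2.imwrite("pics/crop.png",cv2.resize(im["frame"][130:260,190:420],None,fx=3,fy=3,interpolation=2))
E
python3 meas.py
```

```text
top step z 0.06301903717160696 slate z 0.08383442937947522
step (array([0.52513367, 0.00541516]), (518.7735595703125, 260.5078125), 89.60401916503906, [[393.1000061035156, -253.10000610351562], [653.5999755859375, -254.89999389648438], [657.2000122070312, 263.8999938964844], [396.70001220703125, 265.70001220703125]])
slate (array([0.54298962, 0.17004329]), (106.20398712158203, 126.28816223144531), 89.91744232177734, [[479.79998779296875, 117.0], [606.0999755859375, 116.9000015258789], [606.2000122070312, 223.10000610351562], [479.8999938964844, 223.1999969482422]])
marble (array([0.55960419, 0.00993753]), (109.8343734741211, 129.3073272705078), 88.17223358154297, [[493.20001220703125, -42.900001525878906], [622.5, -47.0], [626.0, 62.79999923706055], [496.70001220703125, 66.9000015258789]])
```

View pics/crop.png

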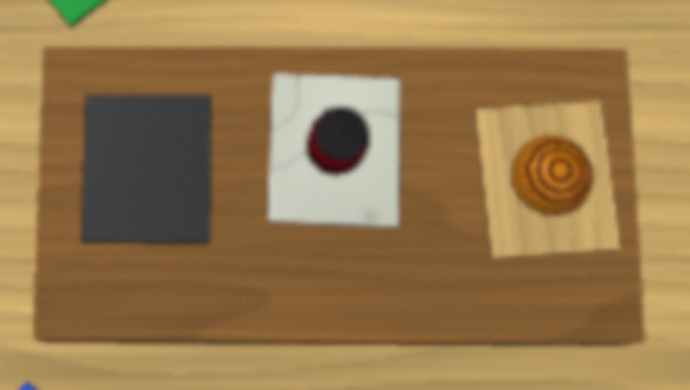

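```bash
python3 - <<'E'
from h import *
a=-0.007; q=[0,np.cos(a/2),np.sin(a/2),0]
d=np.array([np.cos(a),np.sin(a),0]); 
s=np.array([.445,.1705,.25])
try: move_to(s,q)
except Exception as e: print("ERR",e); raise
s[2]=.11; move_l(s,.2); s[2]=.0735; move_l(s,.06)
st=state(); print(st["time"],st["ee_pos"],st["ft_force"],st["finger_gap"])
for x in (.458,.475,.545):
    move_l(s+d*(x-s[0])/d[0],.06); st=state(); print(st["time"],st["ee_pos"],st["ft_force"])
im=get_image("top"); cv2.imwrite("pics/top1.png",cv2.resize(im["frame"][110:290,170:430],None,fx=3,fy=3))
E
```

```text
4.4083 [0.44508279 0.17051143 0.07361886] [ 0.14924566  0.27391312 -0.33685719] 0.08813390163930125
4.775 [0.45845426 0.17035669 0.07363426] [-0.10910895 -0.69614431 -0.01608368]
5.2083 [0.47545379 0.17020166 0.07336634] [ 0.59939325  0.35490983 -0.2703688 ]
6.525 [0.54528458 0.16974166 0.07347467] [-0.84894463  0.00836543 -0.17739871]
```

View pics/top1.png

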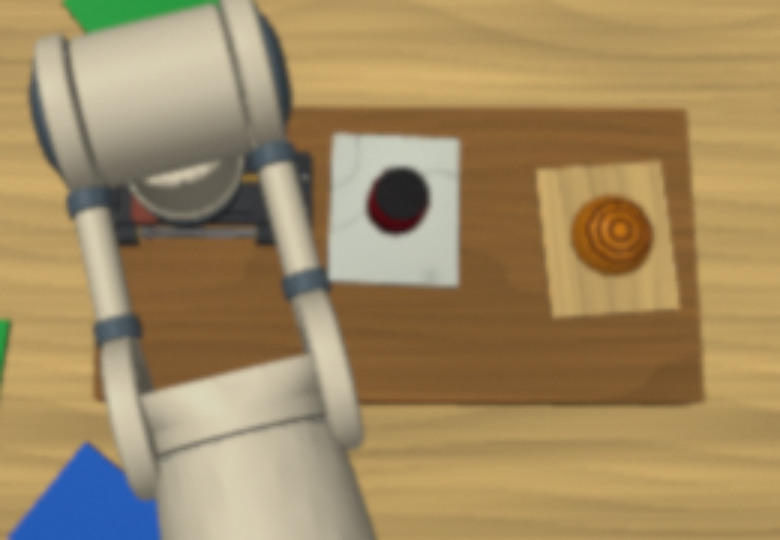

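The arm hides the slate in the top view, and the neighbouring boards have not moved. I'll check it in the scene view.

```bash
python3 - <<'E'
from h import *
im=get_image("scene"); cv2.imwrite("pics/scene1.png",cv2.resize(im["frame"][110:300,150:400],None,fx=3,fy=3))
np.savez("scene1.npz",**im)
E
```

```text
(no output)
```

View pics/scene1.png

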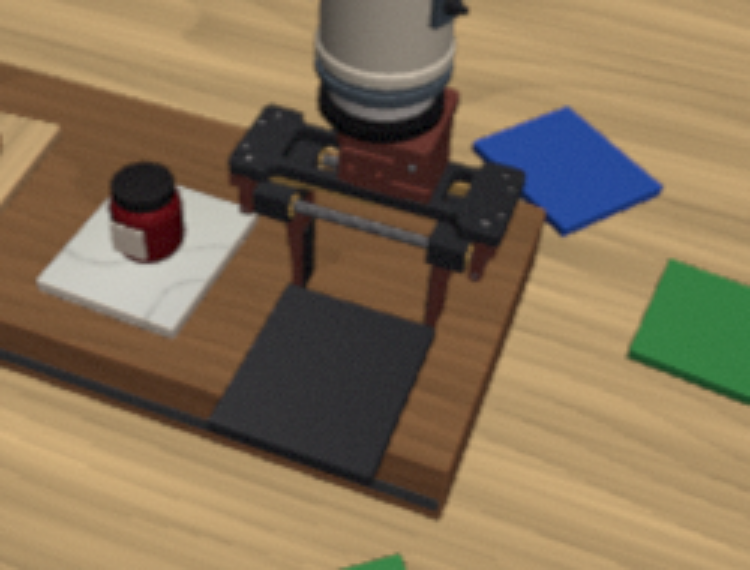

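The slate is square to the edge, with its rear corners at crop (295,287) and (433,330) against both fingers. Its front corners are at about (212,420) and (372,470). I'll cast those onto the top plane.

```bash
python3 - <<'E'
from h import *
im=dict(np.load("scene1.npz")); K=im["camera_matrix"];V=im["view"]
c=np.array([(295,287),(433,330),(213,420),(370,470),(545,212),(447,470)],float)/3+[150,110]
h=np.array([.072]*4+[.06]*2)
n=cv2.undistortPoints(c.reshape(-1,1,2),K,np.array([float(im["k1"]),0,0,0])).reshape(-1,2)
d=np.c_[n[:,0],-n[:,1],-np.ones(len(n))]@V[:3,:3]; o=-V[:3,:3].T@V[:3,3]
print((o+d*((h-o[2])/d[:,2])[:,None]).round(4))
E
```

```text
[[0.559  0.122  0.072 ]
 [0.5604 0.2232 0.072 ]
 [0.6833 0.1177 0.072 ]
 [0.6811 0.221  0.072 ]
 [0.403  0.2657 0.06  ]
 [0.6556 0.2629 0.06  ]]
```

```bash
python3 - <<'E'
from h import *
from meas import measure
p=state()["ee_pos"].copy(); p[2]=.0735
f=p.copy(); f[0]=.560; move_l(f,.05); hold(.2)
b=f.copy(); b[0]=.525; move_l(b,.08)
b[2]=.25; move_l(b,.2)
print(state()["time"]); movej([-1.256,0.091,1.231,0,1.82,-0.057]); print(state()["time"])
im=get_image("top"); measure(im,"top")
s=get_image("scene")["frame"]
cv2.imwrite("pics/fin.png",np.hstack([cv2.resize(x,None,fx=1.56,fy=1.56) for x in (im["frame"][110:290,170:426],s[110:290,90:346])]))
E
```

```text
8.8917
11.675
top step z 0.06268779247269382 slate z 0.0839780854858598
step (array([0.54881421, 0.00524294]), (519.0248413085938, 307.7158508300781), 89.53739166259766, [[392.8999938964844, -253.0], [700.5999755859375, -255.5], [704.7999877929688, 263.5], [397.1000061035156, 266.0]])
slate (array([0.636698  , 0.16951601]), (105.53076934814453, 125.84152221679688), 89.76445770263672, [[573.5999755859375, 117.0], [699.4000244140625, 116.5], [699.7999877929688, 222.0], [574.0, 222.5]])
marble (array([0.55960419, 0.00993753]), (109.8343734741211, 129.3073272705078), 88.17223358154297, [[493.20001220703125, -42.900001525878906], [622.5, -47.0], [626.0, 62.79999923706055], [496.70001220703125, 66.9000015258789]])
```

View pics/fin.png

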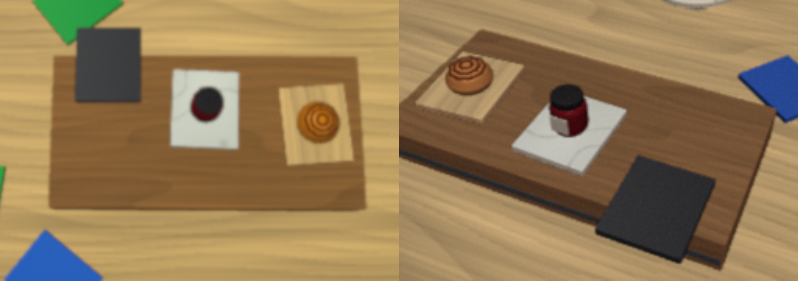

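```bash
python3 -c "
from bench import *
job_done()"
```

```text
the job is handed in; nothing more can be done
```

I slid the slate board about 94 mm out over the front edge, pushing its rear end with both open fingers. I then backed off, returned the arm to its start pose and handed the job in just after 11.7 s (limit 32 s).

- **Overhang:** the last top view puts it at about 45 mm, or 35 % of the 130 mm length. An estimate from the scene view, taken before the last short push and extended by it, gives about 42 mm.
- **Squareness:** the board is within about 0.01 rad of square to the edge, and it looks flat on the step.
- **Neighbours:** the marble board measured exactly the same before and after. The bun board looks unmoved in the pictures, but I did not measure it.
- **Forces:** every wrist force reading I printed was below 1 N, but these were single readings at stops, with none during the final push or the withdrawal.
- **One disagreement:** the depth reading put the slate's top at 84 mm, where 72 mm was expected. It was the same before and after the push, so it is probably a depth bias on the dark surface rather than tilt.

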